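# Feed a heel blank through the flap of the parts chute

### The job

Slide the beech heel blank across the deck of the parts chute with the fingers until its long side lies flat against the steel fence, then push it by its end along the fence and through the hanging orange flap until it drops down the slide into the blue bin behind. Draw the fingers back so that the flap swings shut behind it. The blank must stay down on the deck, never lifted; leave everything else on the bench where it stands.

Things in the scene. Friction and masses are not known exactly. Their poses are not given: they have to be found in the camera images.
- chute: Parts chute standing fixed on the bench; its place and yaw vary. Origin at bench height, at the lane's middle, in the flap's plane; +y is the feed direction, z up. Its level aluminium deck, top 90 mm above the bench, spans x -113 to +36 mm and y -272 to -2 mm.
- fence (a point): Middle of the steel fence's foot, on the face that the blank is pushed against, at deck height (chute x +30, y -136 mm). The face looks to the chute's -x and runs along y from -272 to 0; the fence is 6 mm thick and 18 mm high above the deck. A blank flat against it has its centre at chute x +2 mm.
- guide (a point): Foot of the start of the short guide opposite the fence (chute x -34, y -45 mm, deck height). It runs from here to the doorway (y 0), 18 mm high, so the lane there is 64 mm wide; before it a lead-in flares out to about x -50 at y -70 mm.
- doorway (a point): Middle of the doorway's sill, at deck height: 64 mm clear between two blue posts; lintel underside 58 mm, top 66 mm above the deck, its front 2 mm before the sill. Here the deck ends and a slide falls at 43 degrees into the bin; a blank whose middle is 25 mm or more past the sill tips and slides down by itself until its front meets the bin's floor.
- bin (a point): Middle of the floor of the blue open-topped bin behind the flap, 4 mm above the bench. The bin is 72 mm wide inside and spans chute y 0 to 228 mm; side walls 90 mm high, end wall 105 mm.
- flap (a joint): Orange gravity flap in the doorway, hinged along its top edge (hinge 56 mm above the deck, at y = +4 mm of the chute), plate 62 wide, 50 high, 2 mm thick, 60 g. 0 = hanging shut, grows as it swings inwards (chute's +y), up to 1.45 rad; it cannot swing outwards and falls shut by its own weight in well under a second.
- flap_edge (a point): Middle of the flap's lower edge, 3 mm above the deck when shut.
- blank: Heel blank: laminated beech block, light wood with two thin dark stripes around it, 56 (its x) by 110 (its y) by 24 mm (z), about 120 g, loose on the deck. Origin at the centre of its underside. Its long axis lies roughly along the chute's y, up to 0.25 rad askew, at the start its leading end is clear of the guide and it stands off the fence.
- heel_lift: Black rubber disc with a brass centre, 36 mm across, 16 mm high, loose on the deck beside the short guide. Origin at the centre of its underside. Leave alone.
- jar: Glass jar, 90 mm across, 130 mm high, standing on the bench. Origin at the centre of its underside. Leave alone.
- bottle: Amber bottle with red cap, 60 mm across, 140 mm high, standing on the bench. Origin at the centre of its underside. Leave alone.
- dishes: Stack of three lidded glass dishes, 114 mm across, 66 mm high. Origin at the centre of its underside. Leave alone.
- hammer: Hammer lying on the bench. Leave alone.
- marker: Black and white marker pen, 100 mm long, 14 mm thick, lying on the bench. Leave alone.
There are look-alikes about, which are no part of the job. Leave any green or turquoise look-alike of the blank alone.

How it is judged (in metres and radians):
On the way, in this order (a step that is already met when the one before it is completed fails the run):
1. the blank lies flat along the fence (within 6 mm and 0.08 rad), still before the flap (x of blank in the frame of chute above -0.004 m and angle between the y axis of blank and the y axis of chute, either way round below 0.08 rad and y of blank in the frame of chute below -0.065 m and height (world z) of blank above 0.085 m), for 0.2 s.
2. the blank holds the flap open as it passes through the doorway (value of joint flap above 0.5 rad and y of blank in the frame of chute between -0.04 and 0.042 m), for 0.05 s.
At the end, for the whole second after the job is handed in: The blank lies at rest on the slide or floor of the blue bin, wholly behind the flap (its middle 42 mm or more past it, and less than 58 mm above the bench); the flap hangs shut (within 0.06 rad); the heel lift has moved less than 20 mm and the other things less than 30 mm (y of blank in the frame of chute between 0.042 and 0.215 m and x of blank in the frame of chute between -0.035 and 0.031 m and height (world z) of blank below 0.058 m and value of joint flap below 0.06 rad and linear speed of blank below 0.02 m/s and distance of heel_lift from where it was at the start of the episode below 0.02 m and distance of each of jar, bottle, dishes, hammer, marker from where it was at the start of the episode below 0.03 m); the robot touches nothing.
It fails at once if The blank is lifted (15 mm off the deck) (height (world z) of blank above 0.105 m).
It fails at once if A thing that should be left alone is displaced (heel lift by more than 20 mm, jar, bottle, dishes, hammer or marker by more than 30 mm) (distance of heel_lift from where it was at the start of the episode above 0.02 m or distance of any of jar, bottle, dishes, hammer, marker from where it was at the start of the episode above 0.03 m).
It also fails if it takes over 48 s, if anything falls off the work surface, if the arm or the gripper's body presses on something with over 40 N, if the wrist force passes 120 N, or if a joint passes its speed limit or range.

### The arm

A 6-joint arm with a two-finger parallel gripper is mounted at the origin on the work surface. World frame = base frame: x ahead of the robot, y to its left, z up, the work surface at z = 0. Lengths are in m, angles in degrees, forces in N, time in s.
With the tool pointing down it reaches from about 0.4 to 0.825 m from the base axis. Payload 7 kg.
Tool frame: the origin (TCP) lies at the very end of the fingers, on their centre line; the grasp point (between the pads) lies 19 mm behind it; z points along the fingers, y is the line along which they close (so a half turn about z gives the same grasp; the last joint's range is limited). The gripper opens to 88 mm and grips with 3 to 60 N. Pads are 19 mm wide; open, the fingers measure 130 mm over their backs; the gripper's body (78 mm by 193 mm) begins 47 mm behind the grasp point.
Start: joints at [92.596, 20.546, 0.682, 0, -70.136, -16.507], TCP at [0.162, 0.655, 0.227] pointing down, gripper open.
Joint ranges: [-176.03, 176.03], [-82.01, 121.73], [-58.28, 71.71], [-173.87, 95.51], [-174.79, -0.11], [-173.66, 173.66]. Speed limits (degrees/s): [136.94, 136.94, 172.46, 180, 180, 180].

### API

Orientations are given as [roll, pitch, yaw] about the fixed x, y, z axes, in that order (R = Rz(yaw) Ry(pitch) Rx(roll)).
In Python, from plant import ctrl gives the robot as it stands.
- The arm moves only by the tool carry_out, never from a script. Its argument "deltas" is a list that holds one entry, the list of rows, each a list of 5 numbers: the shift along the tool's x, y, z scaled (see below), then the turn about the tool's z scaled (see below), then the opening, from -1 (shut) to 1 (fully open). A call has 1 to 5 rows; each row is the pose to reach, as a shift and turn from the pose commanded when the call began, along the tool's axes at that moment, turning the shorter way round; what a row does not reach only later rows make up. The controller multiplies each number of a shift by 20 cm and each number of a turn by 2 pi rad. A row lasts 1/10 s, in which the tool goes at most 50 mm and 8.59 degrees, less where a joint would pass 70% of its speed; a pose out of reach is approached as far as the arm can. A call with a number of a shift or a turn outside -1 to 1 is refused whole. A call with a gripper value outside its range is refused whole. The fingers move at their own pace and stop on an object; the grip force is fixed at half the most. Time passes only in rows, so rows that repeat a pose let the fingers close. It gives the time, the measured TCP pose, the force, the opening and the grip force at its end, in the units of the state.
- ctrl.get_obs(): the state, without advancing time (a new reading comes with each control period).
- ctrl.snapshot(name): name is "scene" or "top" or "wrist"; returns a dict with "color" (420x560x3 uint8, red, green, blue), "camera_matrix" (3x3 intrinsics, pixels), "R" (3x3) and "t" (3): a world point X has camera coordinates R X + t. Camera axes: x right, y down, z forward; pixel columns grow to the right and rows downward; lengths in m; the calibration is good to about 2 mm. A picture is of the moment at which its call begins. There is no depth.
- ctrl.close_job(): hands the job in; it is judged then, once.
Trained networks look in a picture, given as the dict that the camera call returned (one of the last four; its "shot" number tells which), for a name from the list of things; names that differ only in an ending like _2 or _b are one class to them, and where a whole thing is asked for, a point or a joint stands for the part that bears it (a point fixed in the world has none). Each returns a list of dicts, best first, with "p" (0 to 1); they miss things now and then, are a little off and sometimes report something else, mostly with a low value. They report only what shows in the picture. A call takes as long as a camera call. They do not tell look-alikes from the thing itself.
- ctrl.search_frame(picture, name): "centre" ([column, row] in pixels, amid what is visible of it).
- ctrl.silhouettes(picture, name): "mask" (420x560 bool, what is visible of it) and "centre" ([column, row] in pixels, amid what is visible of it).
- ctrl.spot_point(picture, name): "centre" ([column, row] in pixels: a listed point, or the origin of a listed thing).
The state is a dict: "clock": time; "joint_pos": joint angles; "qvel": joint speeds; "tau": joint torques, N m; "tool_pos": TCP position; "orientation": TCP orientation; "force": force on the tool from outside, world axes, zero at the start; "moment": the same for the moment, N m; "opening": finger opening in m; "gripper_force": force on a finger pad.
Only numpy, scipy, OpenCV 4.12 (cv2) and the standard library are available. Lean on these libraries where they do the work, as an engineer would, in place of code of your own. Each camera call takes 0.05 s, during which the arm holds its last target. There are 200 camera calls.

## Working session

There is one attempt and no reset: what is moved stays moved. The work goes in short steps, Python scripts to look and compute and a tool call to move; the robot and the scene stay as the last step left them, time stands still between calls to the robot, and variables do not carry over. Pictures are saved under pics/ and viewed, at most 10 in all, crops included, and the job is handed in when it is done.

Besides the shell and the picture viewer there is one more tool, called after "Call:" by a JSON object that holds its "method" and its "body", one argument or row to a line. carry_out: Moves the arm, as the interface text tells. Its arguments: {"type":"object","properties":{"deltas":{"type":"array"}},"required":["deltas"]}

```bash
mkdir -p pics; cat > h.py <<'E'
import numpy as np,cv2
from plant import ctrl
def ray(p,uv,z):
    K=p["camera_matrix"];R=np.array(p["R"]);t=np.array(p["t"])
    d=R.T@np.linalg.inv(K)@np.array([uv[0],uv[1],1.]);c=-R.T@t
    return c+d*(z-c[2])/d[2]
def proj(p,X):
    q=np.array(p["R"])@np.array(X)+np.array(p["t"]);q=np.array(p["camera_matrix"])@q
    return q[:2]/q[2]
def save(p,n): cv2.imwrite("pics/"+n,p["color"][:,:,::-1])
E
python3 - <<'E'
from h import *
o=ctrl.get_obs();print(o["clock"],o["tool_pos"],o["orientation"],o["force"])
for n in("scene","top"):
    p=ctrl.snapshot(n);save(p,n+"0.png");print(n,-np.array(p["R"]).T@np.array(p["t"]))
    for nm,z in(("fence",.09),("guide",.09),("doorway",.09),("bin",.004),("flap_edge",.093),("blank",.09),("chute",0),("heel_lift",.09)):
        for r in ctrl.spot_point(p,nm)[:3]: print(nm,round(r["p"],2),np.round(r["centre"]),np.round(ray(p,r["centre"],z),4))
E
python3 -c "
import cv2,numpy as np
a=cv2.imread('pics/scene0.png');b=cv2.imread('pics/top0.png')
print(a.shape)"
```

```text
0.0 [0.16218989 0.6547186  0.22563078] [ 1.79906161e+02 -8.39245311e-03 -1.39170416e+01] [-0.57681502  0.21058893  0.4326588 ]
scene [ 1.29373027 -0.60422333  1.03857095]
fence 0.87 [298. 252.] [ 0.633  -0.1094  0.09  ]
guide 0.97 [304. 223.] [ 0.5506 -0.0267  0.09  ]
doorway 0.67 [319. 221.] [0.5716 0.0136 0.09  ]
bin 0.64 [345. 226.] [0.5743 0.1231 0.004 ]
bin 0.58 [321. 222.] [0.5147 0.0727 0.004 ]
flap_edge 0.73 [326. 220.] [0.5841 0.0311 0.093 ]
blank 0.93 [192. 223.] [ 0.3517 -0.2982  0.09  ]
blank 0.9 [134. 332.] [ 0.6038 -0.5803  0.09  ]
blank 0.7 [280. 240.] [ 0.5637 -0.1243  0.09  ]
chute 0.88 [324. 241.] [0.583  0.0308 0.    ]
heel_lift 0.68 [294. 217.] [ 0.5119 -0.0358  0.09  ]
top [ 0.40239242 -0.03564033  1.68527845]
fence 0.61 [292. 189.] [ 0.6215 -0.1143  0.09  ]
fence 0.41 [268. 232.] [ 0.4876 -0.0334  0.09  ]
guide 0.59 [265. 208.] [ 0.5628 -0.0258  0.09  ]
doorway 0.58 [250. 200.] [0.5884 0.0222 0.09  ]
bin 0.63 [219. 208.] [0.5765 0.1269 0.004 ]
blank 0.93 [344. 295.] [ 0.2825 -0.2647  0.09  ]
blank 0.76 [434. 214.] [ 0.5288 -0.5618  0.09  ]
blank 0.61 [297. 208.] [ 0.5597 -0.1266  0.09  ]
chute 0.84 [251. 204.] [0.5877 0.0214 0.    ]
heel_lift 0.57 [269. 229.] [ 0.497  -0.0365  0.09  ]
(420, 560, 3)
```

View pics/top0.png

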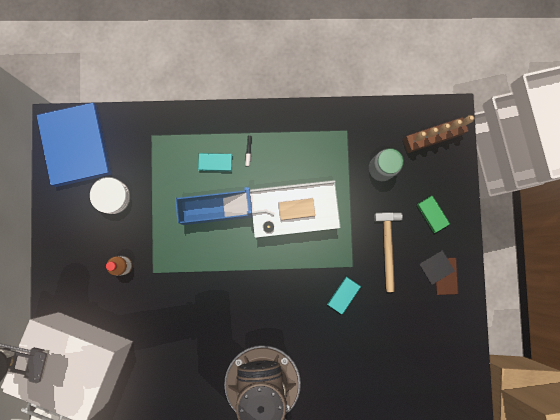

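View pics/scene0.png

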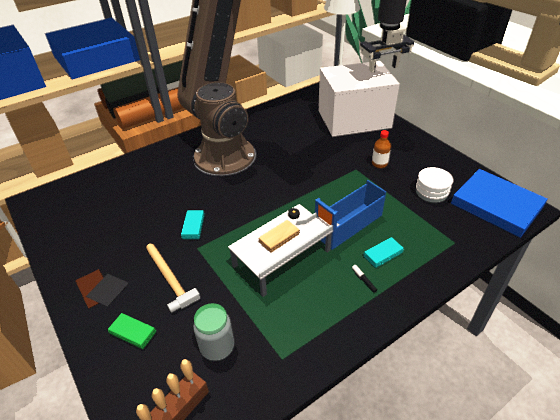

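The top view shows the chute at about (215–340, 182–235). The fence runs along the upper edge (world +x side) and feed goes left (+y). The blank is at (297,208), the heel lift at (269,228), and the green and turquoise look-alikes are off the chute. I'll bring the arm over now.

Call:
{"method": "carry_out", "body": {
  "deltas": [
    [[0.95, 0.6, -0.2, 0, 0], [0.95, 0.6, -0.2, 0, 0], [0.95, 0.6, -0.2, 0, 0], [0.95, 0.6, -0.2, 0, 0], [0.95, 0.6, -0.2, 0, 0]]
  ]
}}

```text
clock: 1.4
tool_pos: [0.3198, 0.4907, 0.2679]
orientation: [-179.9, -0.0, -14.0]
force: [0.5, 0.3, 0.4]
opening: 0.0534
gripper_force: 0.0
```

Call:
{"method": "carry_out", "body": {
  "deltas": [
    [[0.6, 1.0, -0.1, 0, 0], [0.6, 1.0, -0.1, 0, 0], [0.6, 1.0, -0.1, 0, 0], [0.6, 1.0, -0.1, 0, 0], [0.6, 1.0, -0.1, 0, 0]]
  ]
}}

```text
clock: 1.9
tool_pos: [0.3865, 0.2674, 0.2874]
orientation: [-179.9, -0.0, -13.9]
force: [0.1, 0.5, 0.7]
opening: 0.0435
gripper_force: 0.0
```

Call:
{"method": "carry_out", "body": {
  "deltas": [
    [[0.47, 0.85, 0, 0, 0], [0.47, 0.85, 0, 0, 0], [0.47, 0.85, 0, 0, 0], [0.47, 0.85, 0, 0, 0], [0.47, 0.85, 0, 0, 0]]
  ]
}}

```text
clock: 2.4
tool_pos: [0.437, 0.0783, 0.2869]
orientation: [180.0, -0.0, -14.2]
force: [-0.8, 0.7, -0.3]
opening: 0.044
gripper_force: 0.0
```

Call:
{"method": "carry_out", "body": {
  "deltas": [
    [[0.45, 0.85, 0, -0.05, 0], [0.45, 0.85, 0, -0.05, 0], [0.45, 0.85, 0, -0.05, 0], [0.45, 0.85, 0, -0.05, 0], [0.45, 0.85, 0, -0.05, 0]]
  ]
}}

```text
clock: 2.9
tool_pos: [0.4835, -0.1077, 0.2863]
orientation: [180.0, 0.0, 3.9]
force: [-0.3, 0.1, 0.5]
opening: 0.0441
gripper_force: 0.0
```

```bash
python3 - <<'E'
from h import *
p=ctrl.snapshot("wrist");save(p,"w1.png");o=ctrl.get_obs();print(o["tool_pos"],o["orientation"],-np.array(p["R"]).T@np.array(p["t"]))
for nm,z in(("fence",.09),("guide",.09),("doorway",.09),("flap_edge",.093),("blank",.09),("chute",0),("heel_lift",.09)):
    for r in ctrl.spot_point(p,nm)[:2]: print(nm,round(r["p"],2),np.round(r["centre"]),np.round(ray(p,r["centre"],z),4))
for r in ctrl.silhouettes(p,"blank")[:2]:
    c=max(cv2.findContours(r["mask"].astype(np.uint8),0,2)[0],key=cv2.contourArea)
    b=cv2.boxPoints(cv2.minAreaRect(c));print(r["p"],[np.round(ray(p,q,.114)[:2],4).tolist() for q in b])
E
```

```text
[ 0.48351479 -0.10715113  0.28619644] [1.79968079e+02 4.83671558e-02 3.87623302e+00] [ 0.55872804 -0.10204114  0.44402937]
fence 0.68 [289.  44.] [ 0.6283 -0.1117  0.09  ]
guide 0.94 [209. 114.] [ 0.5533 -0.0292  0.09  ]
doorway 0.97 [162.  83.] [0.5814 0.0208 0.09  ]
flap_edge 0.7 [158.  80.] [0.5842 0.0242 0.093 ]
blank 0.74 [295. 117.] [ 0.5565 -0.1243  0.09  ]
chute 0.88 [189.  86.] [0.5862 0.016  0.    ]
chute 0.4 [206. 115.] [ 0.5505 -0.0071  0.    ]
heel_lift 0.58 [212. 158.] [ 0.5044 -0.0335  0.09  ]
0.73 [[0.5792, -0.0682], [0.5887, -0.1755], [0.5331, -0.1844], [0.5231, -0.0716]]
0.16 [[0.4739, 0.1973], [0.6277, 0.1622], [0.6399, -0.2432], [0.4848, -0.2681]]
```

View pics/w1.png

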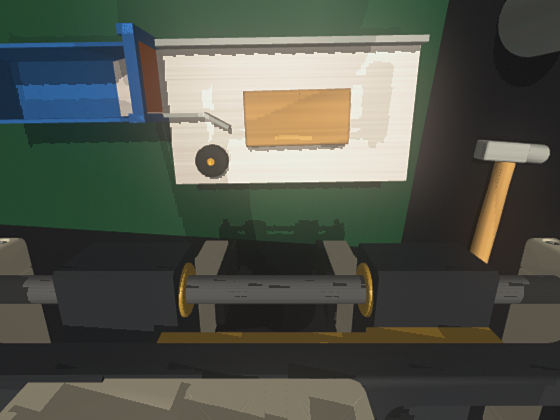

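The wrist picture shows the deck from (165,50) to (415,182), with the fence along the top, the blank at (243–350, 90–148), the guide at (175–230, 115–130) and the heel lift at (211,160). I'll fit the chute frame to these points.

```bash
python3 - <<'E'
from h import *
import pickle
from scipy.optimize import least_squares
p=ctrl.snapshot("wrist")
pts=[((0,0),(.5814,.0208)),((-.034,-.045),(.5533,-.0292)),((.030,-.136),(.6283,-.1117))]
for c,uv in(((-.113,-.002),(176.,184.)),((-.113,-.272),(406.5,181.)),((.030,-.272),(420.,50.))): pts.append((c,ray(p,uv,.09)[:2]))
A=np.array([a for a,b in pts]);B=np.array([b for a,b in pts])
Rm=lambda w:np.array([[np.cos(w),-np.sin(w)],[np.sin(w),np.cos(w)]])
f=lambda x:(A@Rm(x[2]).T+x[:2]-B).ravel()
s=least_squares(f,[.58,.02,.07],loss="soft_l1",f_scale=.003).x
print(s,np.degrees(s[2]));print(np.round(f(s).reshape(-1,2)*1000,1))
for q in [[0.5792,-0.0682],[0.5887,-0.1755],[0.5331,-0.1844],[0.5231,-0.0716],[.556,-.125],[.5044,-.0335],[.4835,-.1077]]: print(np.round(Rm(s[2]).T@(np.array(q)-s[:2])*1000,1))
np.save("ch.npy",s)
E
```

```text
[0.58329356 0.02252829 0.08078612] 4.6287039543571336
[[ 1.9  1.7]
 [-0.3  4.1]
 [-4.1  1.1]
 [ 0.4 -2. ]
 [-1.2 -1.4]
 [ 2.3 -2.8]]
[-11.4 -90.1]
[ -10.6 -197.8]
[ -66.7 -202.2]
[-67.6 -89. ]
[ -39.1 -144.8]
[-83.2 -49.5]
[-110.  -121.8]
```

Call:
{"method": "carry_out", "body": {
  "deltas": [
    [[0.09, 0.105, 0.4, -0.002, 0], [0.09, 0.105, 0.6, -0.002, 0], [0.09, 0.105, 0.8, -0.002, 0], [0.09, 0.105, 0.93, -0.002, 0], [0.09, 0.105, 0.93, -0.002, 0]]
  ]
}}

```text
clock: 3.9
tool_pos: [0.4988, -0.1236, 0.0958]
orientation: [-180.0, 0.6, 4.8]
force: [-0.6, 0.0, 0.3]
opening: 0.0439
gripper_force: 0.0
```

Call:
{"method": "carry_out", "body": {
  "deltas": [
    [[0.05, 0, 0, 0, 0], [0.1, 0, 0, 0, 0], [0.15, 0, 0, 0, 0], [0.2, 0, 0, 0, 0], [0.225, 0, 0, 0, 0]]
  ]
}}

```text
clock: 4.4
tool_pos: [0.5491, -0.12, 0.1015]
orientation: [180.0, -0.1, 4.8]
force: [-2.2, 0.4, 1.4]
opening: 0.0438
gripper_force: 0.9
```

Call:
{"method": "carry_out", "body": {
  "deltas": [
    [[0.015, 0, 0, 0, 0], [0.025, 0, 0, 0, 0], [0.03, 0, 0, 0, 0], [0.035, 0, 0, 0, 0], [0.035, 0, 0, 0, 0]]
  ]
}}

```text
clock: 4.9
tool_pos: [0.5545, -0.1195, 0.1005]
orientation: [-180.0, -0.0, 4.8]
force: [-0.1, 0.4, -0.1]
opening: 0.0439
gripper_force: 0.3
```

```bash
python3 - <<'E'
from h import *
p=ctrl.snapshot("wrist");save(p,"w2.png")
E
```

```text
(no output)
```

View pics/w2.png

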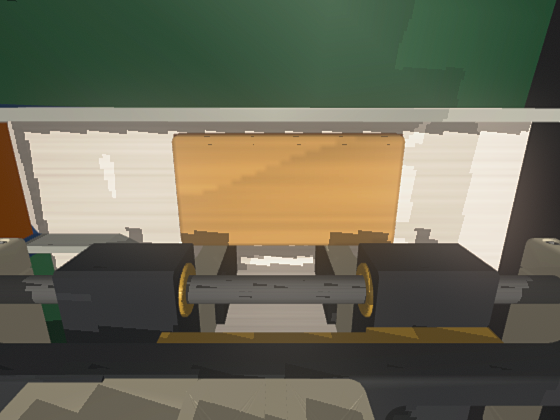

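The blank is square to the fence (top edge at row 134, fence foot at about row 124), with a few millimetres left to close.

Call:
{"method": "carry_out", "body": {
  "deltas": [
    [[0.005, 0, 0, 0, 0], [0.01, 0, 0, 0, 0], [0.013, 0, 0, 0, 0], [0.015, 0, 0, 0, 0], [0.015, 0, 0, 0, 0]]
  ]
}}

```text
clock: 5.45
tool_pos: [0.5575, -0.1193, 0.1005]
orientation: [180.0, -0.0, 4.8]
force: [0.3, 0.2, -0.8]
opening: 0.0437
gripper_force: 0.3
```

Call:
{"method": "carry_out", "body": {
  "deltas": [
    [[0.005, 0, 0, 0, 0], [0.005, 0, 0, 0, 0], [0.01, 0, 0, 0, 0], [0.01, 0, 0, 0, 0]]
  ]
}}

```text
clock: 5.85
tool_pos: [0.5595, -0.1191, 0.1005]
orientation: [180.0, -0.0, 4.8]
force: [-0.1, 0.1, -0.0]
opening: 0.0441
gripper_force: 0.2
```

Call:
{"method": "carry_out", "body": {
  "deltas": [
    [[0.005, 0, 0, 0, 0], [0.005, 0, 0, 0, 0], [0.01, 0, 0, 0, 0], [0.01, 0, 0, 0, 0]]
  ]
}}

```text
clock: 6.25
tool_pos: [0.5605, -0.119, 0.1005]
orientation: [-180.0, 0.1, 4.8]
force: [-4.6, 0.8, 4.0]
opening: 0.044
gripper_force: 2.5
```

Call:
{"method": "carry_out", "body": {
  "deltas": [
    [[0.005, 0, 0, 0, 0], [0.005, 0, 0, 0, 0], [0.01, 0, 0, 0, 0], [0.01, 0, 0, 0, 0]]
  ]
}}

```text
clock: 6.65
tool_pos: [0.5605, -0.119, 0.1003]
orientation: [-180.0, 0.3, 4.8]
force: [-12.3, 2.5, 9.1]
opening: 0.0438
gripper_force: 5.6
```

Call:
{"method": "carry_out", "body": {
  "deltas": [
    [[-0.02, 0, 0, 0, 0], [-0.08, 0, 0, 0, 0], [-0.15, 0, 0, 0, 0], [-0.15, 0, -0.3, 0, 0], [-0.15, 0, -0.55, 0, 0]]
  ]
}}

```text
clock: 7.15
tool_pos: [0.5313, -0.1215, 0.2007]
orientation: [180.0, 0.2, 4.8]
force: [2.3, 0.4, 0.3]
opening: 0.0437
gripper_force: 0.0
```

```bash
python3 - <<'E'
from h import *
s=np.load("ch.npy");c,n=np.cos(s[2]),np.sin(s[2]);R=np.array([[c,-n],[n,c]])
p=ctrl.snapshot("wrist");o=ctrl.get_obs();print(o["joint_pos"],o["tool_pos"],o["orientation"],"chute",R.T@(o["tool_pos"][:2]-s[:2]))
for r in ctrl.silhouettes(p,"blank")[:1]:
    k=max(cv2.findContours(r["mask"].astype(np.uint8),0,2)[0],key=cv2.contourArea)
    b=cv2.boxPoints(cv2.minAreaRect(k));print(r["p"],[np.round(R.T@(ray(p,q,.114)[:2]-s[:2])*1000,1).tolist() for q in b])
E
```

```text
[  7.71470186   9.05408229 -17.13377431   0.22151463 -63.1999132
  87.09237104] [ 0.53631238 -0.1222145   0.21095852] [179.83251629  -0.62135264   4.90680106] chute [-0.05850845 -0.14047943]
0.57 [[30.9, -91.0], [31.3, -197.8], [-24.4, -202.1], [-24.8, -87.8]]
```

Call:
{"method": "carry_out", "body": {
  "deltas": [
    [[0.16, 0.23, 0, 0.022, -1], [0.32, 0.46, 0, 0.044, -1], [0.32, 0.46, 0, 0.066, -1], [0.32, 0.46, 0, 0.088, -1], [0.32, 0.46, 0, 0.11, -1]]
  ]
}}

```text
clock: 7.75
tool_pos: [0.6044, -0.2082, 0.1999]
orientation: [180.0, 0.0, -35.2]
force: [-0.9, -0.0, 0.1]
opening: 0.0092
gripper_force: 0.0
```

Call:
{"method": "carry_out", "body": {
  "deltas": [
    [[0, 0, 0, 0.022, -1], [0, 0, 0, 0.044, -1], [0, 0, 0, 0.066, -1], [0, 0, 0, 0.088, -1], [0, 0, 0, 0.11, -1]]
  ]
}}

```text
clock: 8.25
tool_pos: [0.6043, -0.2075, 0.2006]
orientation: [-180.0, -0.0, -74.7]
force: [-0.4, 1.0, -0.4]
opening: 0.0007
gripper_force: 0.0
```

Call:
{"method": "carry_out", "body": {
  "deltas": [
    [[0, 0, 0, 0.015, -1], [0, 0, 0, 0.03, -1], [0, 0, 0, 0.03, -1], [0, 0, 0, 0.03, -1]]
  ]
}}

```text
clock: 8.65
tool_pos: [0.6046, -0.2075, 0.2007]
orientation: [-180.0, 0.0, -85.0]
force: [0.1, -0.6, -0.0]
opening: 0.0002
gripper_force: 0.0
```

```bash
python3 - <<'E'
from h import *
s=np.load("ch.npy");c,n=np.cos(s[2]),np.sin(s[2]);R=np.array([[c,-n],[n,c]])
o=ctrl.get_obs();print(o["joint_pos"],o["tool_pos"],o["orientation"],o["opening"],"chute",R.T@(o["tool_pos"][:2]-s[:2]))
E
```

```text
[-1.48572083e+00  1.81603525e+01 -6.26590504e+00 -3.41715566e-03
 -6.55478176e+01  6.45556375e+00] [ 0.60459921 -0.20752518  0.20067302] [-1.79973890e+02  1.76778749e-04 -8.50315708e+01] 0.00021291134369076862 chute [ 0.00267125 -0.2310225 ]
```

Call:
{"method": "carry_out", "body": {
  "deltas": [
    [[0, 0, 0.2, 0.001, -1], [0, 0, 0.4, 0.001, -1], [0, 0, 0.5, 0.001, -1], [0, 0, 0.5, 0.001, -1]]
  ]
}}

```text
clock: 9.05
tool_pos: [0.6025, -0.2073, 0.0971]
orientation: [179.7, 0.1, -85.5]
force: [-1.3, 0.5, -0.1]
opening: 0.0006
gripper_force: 0.0
```

Call:
{"method": "carry_out", "body": {
  "deltas": [
    [[-0.06, 0, 0, 0, -1], [-0.12, 0, 0, 0, -1], [-0.18, 0, 0, 0, -1], [-0.24, 0, 0, 0, -1], [-0.3, 0, 0, 0, -1]]
  ]
}}

```text
clock: 9.55
tool_pos: [0.6008, -0.1466, 0.1017]
orientation: [-179.9, -0.0, -85.5]
force: [-0.0, -0.4, 2.1]
opening: 0.0007
gripper_force: 1.0
```

```bash
python3 - <<'E'
from h import *
p=ctrl.snapshot("wrist");save(p,"w3.png");o=ctrl.get_obs()
s=np.load("ch.npy");c,n=np.cos(s[2]),np.sin(s[2]);R=np.array([[c,-n],[n,c]])
print(o["force"],o["tool_pos"],R.T@(o["tool_pos"][:2]-s[:2]))
E
```

```text
[-1.08456174  1.30387295 -0.58855119] [ 0.60055414 -0.1452005   0.10141537] [ 0.00366886 -0.16857465]
```

View pics/w3.png

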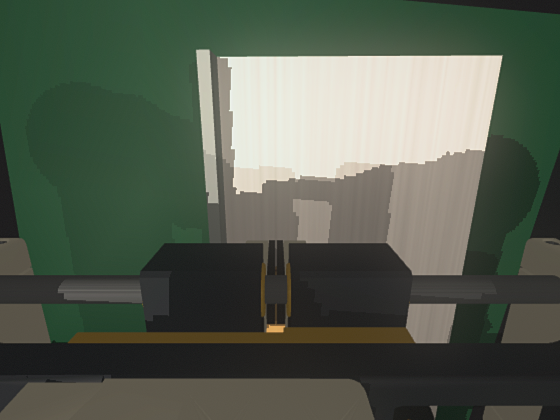

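The wrist camera faces backward here. It shows the fence clear of the fingers on the left (columns 200–225). I'll keep pushing.

Call:
{"method": "carry_out", "body": {
  "deltas": [
    [[-0.04, 0, 0, 0, -1], [-0.08, 0, 0, 0, -1], [-0.12, 0, 0, 0, -1], [-0.16, 0, 0, 0, -1], [-0.2, 0, 0, 0, -1]]
  ]
}}

```text
clock: 10.1
tool_pos: [0.5971, -0.1074, 0.1005]
orientation: [180.0, -0.0, -85.6]
force: [0.3, -2.2, 2.1]
opening: 0.0005
gripper_force: 0.9
```

```bash
python3 - <<'E'
from h import *
p=ctrl.snapshot("top");o=ctrl.get_obs()
q=ctrl.snapshot("scene")
a=cv2.resize(p["color"][160:250,160:350],None,fx=4,fy=4,interpolation=2);b=cv2.resize(q["color"][150:270,220:410],None,fx=4,fy=4,interpolation=2)[:,:760]
b=cv2.resize(b,(400,253));a=cv2.resize(a,(400,190));cv2.imwrite("pics/c4.png",np.vstack([a,b])[:,:,::-1])
s=np.load("ch.npy");c,n=np.cos(s[2]),np.sin(s[2]);R=np.array([[c,-n],[n,c]])
print(o["force"],o["tool_pos"],R.T@(o["tool_pos"][:2]-s[:2]))
E
```

```text
[-0.02039304  0.49107184  0.25385663] [ 0.5970658  -0.10639712  0.10045306] [ 0.00332327 -0.12961632]
```

View pics/c4.png

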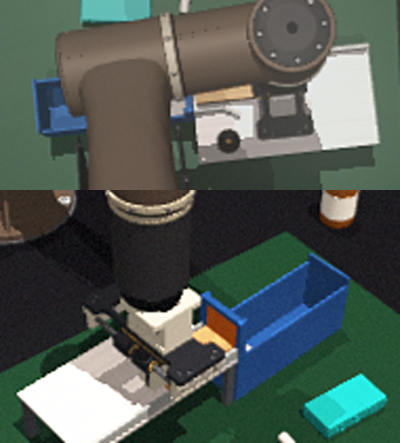

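The blank is in the lane with its end just before the orange flap (scene crop at about (220,335)), and the heel lift hasn't moved.

Call:
{"method": "carry_out", "body": {
  "deltas": [
    [[-0.04, 0, 0, 0, -1], [-0.08, 0, 0, 0, -1], [-0.12, 0, 0, 0, -1], [-0.16, 0, 0, 0, -1], [-0.2, 0, 0, 0, -1]]
  ]
}}

```text
clock: 10.7
tool_pos: [0.5939, -0.0673, 0.1005]
orientation: [180.0, -0.0, -85.5]
force: [0.7, -1.6, -0.2]
opening: 0.0005
gripper_force: 0.7
```

Call:
{"method": "carry_out", "body": {
  "deltas": [
    [[-0.04, 0, 0, 0, -1], [-0.08, 0, 0, 0, -1], [-0.12, 0, 0, 0, -1], [-0.16, 0, 0, 0, -1], [-0.2, 0, 0, 0, -1]]
  ]
}}

```text
clock: 11.2
tool_pos: [0.5909, -0.0277, 0.1007]
orientation: [180.0, -0.0, -85.5]
force: [-0.6, -3.6, 2.5]
opening: 0.0008
gripper_force: 1.6
```

Call:
{"method": "carry_out", "body": {
  "deltas": [
    [[-0.03, 0, 0, 0, -1], [-0.06, 0, 0, 0, -1], [-0.08, 0, 0, 0, -1], [-0.08, 0, 0, 0, -1]]
  ]
}}

```text
clock: 11.6
tool_pos: [0.5898, -0.0115, 0.1004]
orientation: [180.0, 0.0, -85.5]
force: [0.4, -0.4, 0.4]
opening: 0.0003
gripper_force: 0.0
```

```bash
python3 - <<'E'
from h import *
o=ctrl.get_obs()
q=ctrl.snapshot("scene")
cv2.imwrite("pics/c5.png",cv2.resize(q["color"][150:270,220:410],None,fx=3,fy=3,interpolation=2)[:,:,::-1])
s=np.load("ch.npy");c,n=np.cos(s[2]),np.sin(s[2]);R=np.array([[c,-n],[n,c]])
print(o["force"],o["tool_pos"],R.T@(o["tool_pos"][:2]-s[:2]))
E
```

```text
[ 0.36442671 -0.42637252  0.39995916] [ 0.58975073 -0.01150755  0.10044456] [ 0.00368948 -0.03444592]
```

View pics/c5.png

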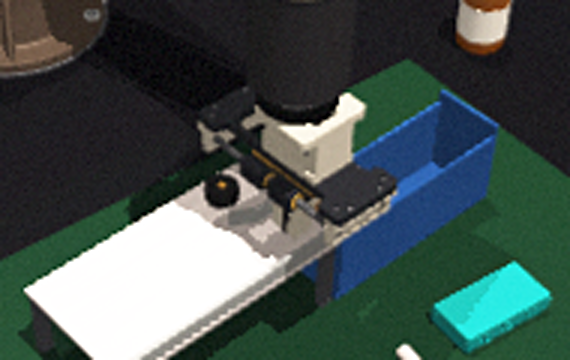

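No blank shows on the deck and the push force is zero, so it has probably tipped. I'll draw back and up, then check.

Call:
{"method": "carry_out", "body": {
  "deltas": [
    [[0.15, 0, 0, 0, -1], [0.35, 0, 0, 0, -1], [0.55, 0, 0, 0, -1], [0.6, 0, -0.2, 0, -1], [0.6, 0, -0.4, 0, -1]]
  ]
}}

```text
clock: 12.15
tool_pos: [0.5979, -0.1342, 0.18]
orientation: [179.8, -0.0, -85.7]
force: [2.3, 0.2, 0.1]
opening: 0.0005
gripper_force: 0.0
```

Call:
{"method": "carry_out", "body": {
  "deltas": [
    [[0.2, 0, -0.2, 0, -1], [0.4, 0, -0.4, 0, -1], [0.4, 0, -0.5, 0, -1], [0.4, 0, -0.5, 0, -1], [0.4, 0, -0.5, 0, -1]]
  ]
}}

```text
clock: 12.65
tool_pos: [0.6052, -0.212, 0.2808]
orientation: [-179.9, 0.0, -85.6]
force: [0.2, 0.6, -0.4]
opening: 0.0007
gripper_force: 0.0
```

```bash
python3 - <<'E'
from h import *
o=ctrl.get_obs();print(o["clock"],o["tool_pos"],o["force"])
q=ctrl.snapshot("scene");p=ctrl.snapshot("top")
a=cv2.resize(p["color"][160:260,160:350],(570,300),interpolation=2);b=cv2.resize(q["color"][150:250,220:410],(570,300),interpolation=2)
cv2.imwrite("pics/c6.png",np.vstack([a,b])[:,:,::-1])
s=np.load("ch.npy");c,n=np.cos(s[2]),np.sin(s[2]);R=np.array([[c,-n],[n,c]])
for im in(q,p):
  for r in ctrl.spot_point(im,"blank")[:4]: print(r["p"],r["centre"],R.T@(ray(im,r["centre"],.03)[:2]-s[:2]))
E
```

```text
12.65 [ 0.60521484 -0.21204162  0.28080957] [ 0.17971804  0.58792764 -0.44902577]
0.75 [381.5, 254.3] [0.16928599 0.07830655]
0.7 [137.3, 334.5] [-0.06106672 -0.59406226]
0.63 [192.2, 225.3] [-0.30535921 -0.28135609]
0.43 [337.4, 227.9] [0.00635138 0.05727355]
0.95 [216.9, 160.7] [0.15513523 0.09363912]
0.94 [343.4, 298.7] [-0.33913026 -0.26730638]
0.79 [233.4, 203.6] [0.00774098 0.05437088]
0.68 [433.8, 212.6] [-0.09363938 -0.59776618]
```

View pics/c6.png

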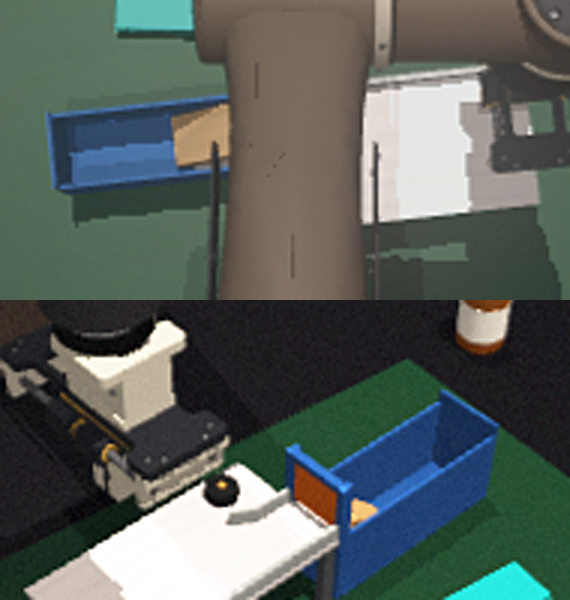

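The blank lies on the slide in the bin (two cameras agree on about 55 mm past the sill at z≈0.03). The flap hangs shut, the heel lift is in place, and the arm is clear.

```bash
python3 -c "
from plant import ctrl
print(ctrl.close_job())"
```

```text
the job is handed in; nothing more can be done
None
```

I slid the blank flat against the fence and pushed it along and through the flap. It came to rest on the slide in the blue bin, about 55 mm past the sill, with the flap hanging shut and the arm clear; the job is handed in, and no verdict came back.

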